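Fit the adjustable wrench to the vice's mounting nut and nip it up

TASK

The bench vice's front mounting nut is only finger-tight, and the adjustable wrench has been left lying around it with its jaws too wide. Roll the wrench's worm until the jaws fit the nut snugly, then push the handle to turn the nut about one flat (a sixth of a turn) clockwise as seen from above. Turn the nut only with the wrench, leave the wrench lying on it, and do not disturb the other things on the bench.

Things in the scene. Friction and masses are not known exactly. Their poses are not given: they have to be found in the camera images.
- nut_center (a point): Centre of the hexagonal steel nut, 19 mm across flats and 10 mm high, on the front ear (the one nearest the robot) of a small dark grey bench vice. The top of the ear and the nut's underside are 5 mm above the bench, this point 10 mm; the bolt's end stands up to 20 mm above the bench.
- nut (a joint): How far the nut has been turned clockwise as seen from above (tightening), rad; 0 at the start. It turns stiffly (0.2 N m) and stays where it is left. One flat is 1.05 rad.
- vice: Small bench vice bolted to the bench by three ears, 78 mm high; origin under the centre of its round base. The nut lies at (-72, 0) mm. The body stands within 33 mm of the origin in x, 70 mm to -y and 120 mm to +y (its screw and a crossbar, 27 to 41 mm above the bench, reaching to x = -62 mm).
- wrench: Adjustable wrench, 200 mm long, 0.36 kg, lying flat and loose around the nut. Origin: under the head (5 mm above the bench), where the centre of a 19 mm nut comes to lie. x points out of the mouth of the jaws, z up. The head, 12 mm thick (top 17 mm above the bench) and 40 mm wide, spans x -60 to +13 mm. Fixed jaw on the -y side, movable jaw on the +y side.
- jaw (a joint): Opening between the wrench's two jaw faces, m; about 0.0215 to 0.0235 at the start; snug on the 19 mm nut it rests at about 0.018 to 0.0195. The worm moves it 4 mm per turn and holds it: pushing on the jaw does not move it.
- worm_top (a point): Highest point of the wrench's knurled worm, 19 mm above the bench and 2 mm above the face of the head; at (-32, 0) mm in the wrench's frame, whose axes it shares. The worm is a dark steel roller, 16 mm in diameter and 15 mm long, lying in a window in the middle of the head, its axis along the wrench's y.
- worm (a joint): Turn of the worm, rad; 0 with the jaws shut, 6.28 per 4 mm of opening. Roll it by pressing closed fingertips on its top (6 to 15 N) and dragging: toward the jaws (wrench +x) closes them, back opens them. It takes about 4 N at the rim; 20 mm of drag is 2.5 rad, 1.6 mm of opening, so repeat strokes, lifting off in between. When the jaws fit it stops and the finger slips over it.
- grip_mid (a point): Middle of the wrench's black handle grip, on its centre line, 11 mm above the bench, about 145 mm from the nut. Axes as the wrench's; the handle runs 15 degrees off -x toward +y. The grip, 96 mm long, 26 wide, 22 thick, lies on the bench and can be pushed sideways with fingertips 5 to 10 mm above the bench; toward the wrench's +y side is clockwise.
- hard_disk: Bystander: hard disk drive lying flat, 147 x 102 x 26 mm, origin under its centre; leave it where it is.
- screw_tub: Bystander: open clear plastic tub, 72 mm across and 45 mm high, origin under its centre; leave it where it is.
- screwdriver: Bystander: screwdriver with black handle, 190 mm long, lying on the bench, origin near its middle; leave it where it is.
- carton: Bystander: small white carton, 85 x 85 x 60 mm, origin under its centre; leave it where it is.
- mouse: Bystander: ivory computer mouse, about 115 x 62 x 38 mm, origin under its centre; leave it where it is.
There are look-alikes about, which are no part of the job. Leave any red look-alike of the vice alone.

How it is judged (in metres and radians):
On the way, in this order (a step that is already met when the one before it is completed fails the run):
1. the jaws fit the nut (opening under 20.3 mm, nut between them) before the nut is turned (value of joint jaw between 0.016 and 0.0203 m and horizontal distance between wrench and nut_center below 0.006 m and value of joint nut between -0.3 and 0.3 rad), for 0.2 s.
2. the nut is turned about one flat clockwise with the jaws still fitting it (value of joint nut above 0.785 rad and value of joint jaw below 0.0205 m and horizontal distance between wrench and nut_center below 0.008 m), for 0.1 s.
At the end, for the whole second after the job is handed in: The nut has been turned clockwise by 45 to 75 degrees (0.785 to 1.31 rad), the jaws fit it (opening between 16 and 20.5 mm), and the wrench lies flat and still around the nut (its origin within 8 mm of the nut's axis) (all of step 2 and value of joint nut below 1.31 rad and value of joint jaw above 0.016 m and height (world z) of wrench below 0.01 m and angle between wrench's own z axis and vertical below 0.1 rad and linear speed of wrench below 0.02 m/s and angular speed of wrench below 0.1 rad/s); the robot touches nothing.
It fails at once if the gripper works the nut itself (contact force between the fingers and nut above 3 N).
It fails at once if a bystander is moved more than 30 mm (distance of any of hard_disk, screw_tub, screwdriver, carton, mouse from where it was at the start of the episode above 0.03 m).
It also fails if it takes over 58 s, if anything falls off the work surface, if the arm or the gripper's body presses on something with over 40 N, if the wrist force passes 120 N, or if a joint passes its speed limit or range.

ROBOT

A 7-joint arm with a two-finger parallel gripper is mounted at the origin on the work surface. World frame = base frame: x ahead of the robot, y to its left, z up, the work surface at z = 0. Lengths are in mm, angles in rad, forces in N, time in s.
With the tool pointing down it reaches from about 400 to 875 mm from the base axis. Payload 6.5 kg.
Tool frame: the origin (TCP) lies at the very end of the fingers, on their centre line; the grasp point (between the pads) lies 19 mm behind it; z points along the fingers, x is the direction in which the jaws open and shut, and the axes are right-handed (so a half turn about z gives the same grasp; the last joint's range is limited). The gripper opens to 88 mm and grips with 3 to 60 N. Pads are 18 mm wide; open, the fingers measure 123 mm over their backs; the gripper's body (75 mm by 187 mm) begins 45 mm behind the grasp point.
Start: joints at [-1.376, 0.536, -0.004, 1.538, 0.003, 1.067, -0.071], TCP at [167.6, 628.013, 238.716] pointing down, gripper open.
Joint ranges: [-2.7, 2.7], [-0.37, 2.16], [-1.27, 1.26], [0.24, 2.4], [-1.31, 4.45], [0.19, 1.91], [-2.76, 2.76]. Speed limits (rad/s): [2.39, 2.39, 3.14, 3.14, 3.14, 3.14, 3.14].

INTERFACE

Orientations are given as a unit quaternion [w, x, y, z].
In Python, from bench import manip gives the robot as it stands.
- The arm moves only by the shell command python3 -m inch 'ROWS' [FORCE]. ROWS is JSON, a list of rows, each an object of numbers: "tx", "ty", "tz": the shift along the tool's x, y, z in cm; "wx", "wy", "wz": the turn, a rotation vector about the tool's x, y, z in rad; "grip": the closure, from 0 (fully open) to 1 (shut). In form: [{"tx": .., "ty": .., "tz": .., "wx": .., "wy": .., "wz": .., "grip": ..}, ...]. A call has 1 to 20 rows; each row shifts and turns the commanded pose from where the row before left it, along the tool's axes as they then stand; what a row does not reach is not made up. A row lasts 1/8 s, in which the tool goes at most 62.5 mm and 10.7 degrees, less where a joint would pass 70% of its speed; a pose out of reach is approached as far as the arm can. A call is refused whole if a number of a shift passes 6.25 or a number of a turn 0.188, either way. A call with a gripper value outside its range is refused whole. The fingers move at their own pace and stop on an object; FORCE is the grip in N (left out, the last holds). Time passes only in rows, so rows that do not move let the fingers close. It gives the time, the measured TCP pose, the force and the opening at its end, in the units of the state.
- manip.sense(): the state, without advancing time (a new reading comes with each control period).
- manip.read_camera(name): name is "scene" or "top"; returns a dict with "pixels" (400x640x3 uint8, blue, green, red), "range_z" (400x640 float32, mm along the optical axis (not along the pixel's ray), 0 where there is no reading), "K" (3x3 intrinsics, pixels), "k1" (the pictures are not rectified: a ray, as slopes to the right and down, at radius r is drawn at 1 + k1 r^2 times it, then the intrinsics apply), "R" (3x3) and "t" (3): a world point X has camera coordinates R X + t. Camera axes: x right, y down, z forward; pixel columns grow to the right and rows downward; lengths in mm; the calibration is good to about 2 mm. A picture is of the moment at which its call begins.
- manip.job_done(): hands the job in, once; it reports no verdict.
Trained networks look in a picture, given as the dict that the camera call returned (one of the last four; its "shot" number tells which), for a name from the list of things; names that differ only in an ending like _2 or _b are one class to them, and where a whole thing is asked for, a point or a joint stands for the part that bears it (a point fixed in the world has none). Each returns a list of dicts, best first, with "p" (0 to 1); they miss things now and then, are a little off and sometimes report something else, mostly with a low value. They report only what shows in the picture. A call takes as long as a camera call. They do not tell look-alikes from the thing itself.
- manip.spot_in(thing, picture): "pixel" ([column, row] in pixels, amid what is visible of it).
- manip.spot_point(thing, picture): "pixel" ([column, row] in pixels: a listed point, or the origin of a listed thing).
The state is a dict: "clock": time; "joint_pos": joint angles; "qd": joint speeds; "joint_efforts": joint torques, N m; "position": TCP position; "orientation": TCP orientation; "force": force on the tool from outside, world axes, zero at the start; "moment": the same for the moment, N m; "grip_width": opening from 0.0 (shut) to 1.0 (fully open).
Only numpy, scipy, OpenCV 4.12 (cv2) and the standard library are available. Lean on these libraries where they do the work, as an engineer would, in place of code of your own. Each camera call takes 0.05 s, during which the arm holds its last target.

## Working session

There is one attempt and no reset: what is moved stays moved. The work goes in short steps, Python scripts to look and compute and a shell command to move; the robot and the scene stay as the last step left them, time stands still between calls to the robot, and variables do not carry over. Pictures are saved under pics/ and viewed, and the job is handed in when it is done.

```bash
ls; mkdir -p pics; cat > h.py <<'E'
from bench import manip
import numpy as np, cv2
def ray(P,px):
    K=P["K"];k1=P["k1"]
    d=np.array([(px[0]-K[0][2])/K[0][0],(px[1]-K[1][2])/K[1][1]])
    s=d.copy()
    for _ in range(20): s=d/(1+k1*(s@s))
    return np.array([s[0],s[1],1.])
def at_z(P,px,z):
    R=np.array(P["R"]);t=np.array(P["t"])
    c=-R.T@t; v=R.T@ray(P,px)
    return c+v*(z-c[2])/v[2]
def proj(P,X):
    R=np.array(P["R"]);t=np.array(P["t"]);K=P["K"]
    c=R@np.array(X,float)+t; s=c[:2]/c[2]; s=s*(1+P["k1"]*(s@s))
    return np.array([s[0]*K[0][0]+K[0][2],s[1]*K[1][1]+K[1][2]])
def crop(P,c,w,h,f,name):
    x0=int(max(0,c[0]-w/2));y0=int(max(0,c[1]-h/2))
    im=P["pixels"][y0:y0+h,x0:x0+w]
    cv2.imwrite("pics/"+name,cv2.resize(im,None,fx=f,fy=f,interpolation=cv2.INTER_CUBIC)); print(name,"x0,y0",x0,y0,"f",f)
E
python3 - <<'E'
from h import *
print(manip.sense())
for n in("scene","top"):
    P=manip.read_camera(n); cv2.imwrite(f"pics/{n}0.png",P["pixels"])
    print(n,P["K"],P["k1"],"cam",-np.array(P["R"]).T@np.array(P["t"]))
    for th,z in(("nut_center",10),("wrench",5),("worm_top",19),("grip_mid",11),("vice",0)):
        for d in manip.spot_point(th,P)[:3]: print(th,d["pixel"],round(d["p"],2),at_z(P,d["pixel"],z).round(1))
    for th in ("hard_disk","screw_tub","screwdriver","carton","mouse"):
        for d in manip.spot_point(th,P)[:2]: print(th,d["pixel"],round(d["p"],2),at_z(P,d["pixel"],0).round(1))
E
```

```text
pics
{'clock': 0.0, 'joint_pos': array([-1.37620611,  0.53717412, -0.00440203,  1.53884474,  0.00261591,
        1.06730208, -0.07123915]), 'qd': array([-1.01851890e-03, -5.19334475e-04, -9.54533716e-06,  5.31510879e-04,
        3.05548459e-04,  1.08849921e-04,  4.04872201e-04]), 'joint_efforts': array([-4.49708665e-06, -5.70979929e+01,  9.90383439e-01, -2.51605529e+01,
       -5.63425629e-02,  1.78676331e-02,  1.66340560e-04]), 'position': array([167.48472654, 627.42495123, 237.84534425]), 'orientation': array([ 5.85633932e-04,  7.93043044e-01,  6.09164993e-01, -6.31847395e-04]), 'force': array([ 0.24302947, -0.6559864 ,  0.39518731]), 'moment': array([-0.00156839,  0.00624918, -0.00223658]), 'grip_width': 0.9965847803689158}
scene [[430.16427768   0.         315.29306323]
 [  0.         430.16427768 194.67109103]
 [  0.           0.           1.        ]] -0.02585010619342988 cam [1307.94366152 -475.82046733 1315.85798242]
wrench [308.7, 221.3] 0.84 [615.4 -92.3   5. ]
worm_top [297.5, 218.6] 0.95 [ 593.1 -124.9   19. ]
worm_top [282.4, 269.9] 0.73 [ 739.8 -263.3   19. ]
grip_mid [
[... 570 characters left out ...]
25471147761 cam [ 371.36053503  -23.43843337 1409.66606064]
nut_center [349.6, 177.2] 0.53 [618.4 -97.4  10. ]
nut_center [284.4, 277.8] 0.43 [311.   91.8  10. ]
wrench [346.2, 176.5] 0.56 [621.2 -87.2   5. ]
worm_top [357.1, 185.2] 0.85 [ 592.8 -120.    19. ]
grip_mid [381.9, 206.8] 0.63 [ 529.6 -196.4   11. ]
grip_mid [357.6, 181.5] 0.27 [ 605.5 -121.9   11. ]
vice [340.7, 154.7] 0.84 [690.1 -69.4   0. ]
vice [285.6, 256.2] 0.62 [375.  91.   0.]
hard_disk [398.7, 143.1] 0.8 [ 731.2 -249.1    0. ]
screw_tub [201.1, 258.5] 0.8 [361.8 346.5   0. ]
screwdriver [158.8, 186.5] 0.21 [578.8 490.4   0. ]
carton [474.5, 181.0] 0.72 [ 617.2 -484.7    0. ]
mouse [156.6, 184.5] 0.86 [584.9 497.8   0. ]
```

```bash
python3 - <<'E'
from h import *
P=manip.read_camera("scene"); crop(P,(310,210),200,150,4,"s1.png")
P=manip.read_camera("top"); crop(P,(355,180),160,120,5,"t1.png")
E
```

```text
s1.png x0,y0 210 135 f 4
t1.png x0,y0 275 120 f 5
```

View pics/top0.png

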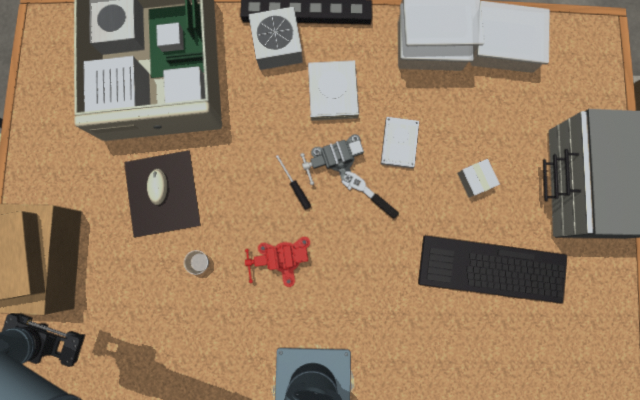

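View pics/scene0.png

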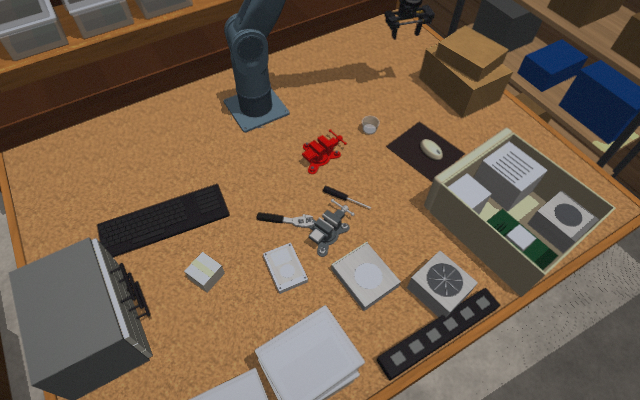

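View pics/s1.png

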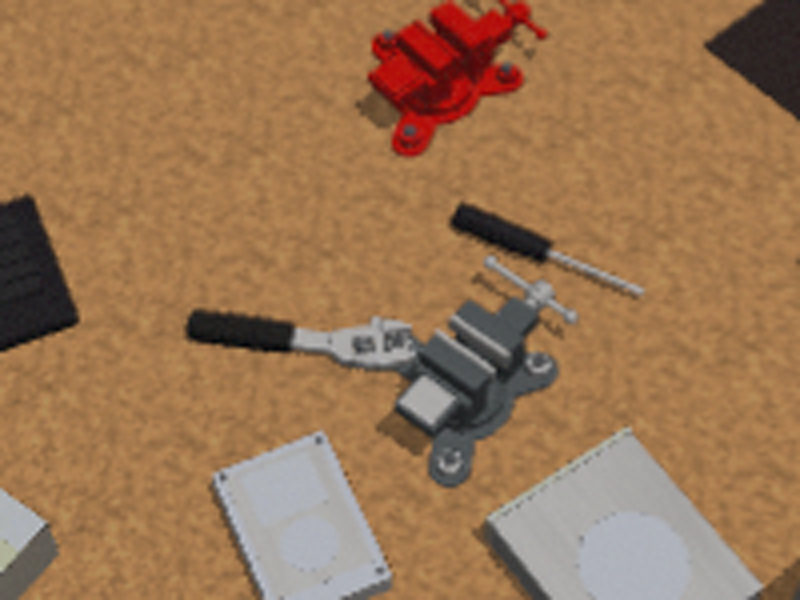

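View pics/t1.png

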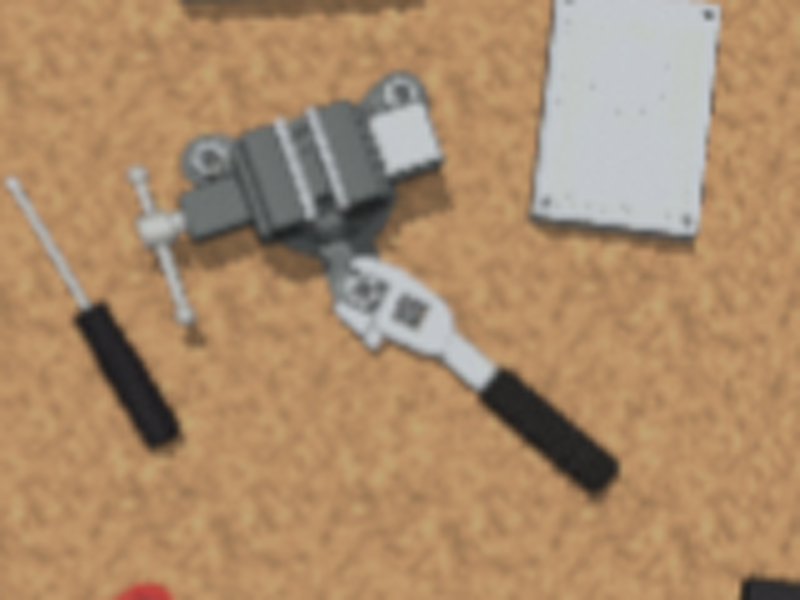

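The top view shows the wrench around the front nut: nut near (348,178), worm near (357,182), and the handle running to the lower right at about (385,206). Next I'll refine these positions.

```bash
python3 - <<'E'
from h import *
import itertools
yaw=np.radians(64.4)
def ov(P,name,c,w,h,f,worm):
    R=np.array([[np.cos(yaw),-np.sin(yaw)],[np.sin(yaw),np.cos(yaw)]])
    o=np.array(worm)+R@[32,0]
    x0=int(c[0]-w/2);y0=int(c[1]-h/2)
    im=cv2.resize(P["pixels"][y0:y0+h,x0:x0+w],None,fx=f,fy=f,interpolation=cv2.INTER_CUBIC)
    for q,z,col in(((-32,0),19,(0,0,255)),((0,0),20,(0,255,0)),((-60,0),17,(255,0,0)),((13,0),17,(255,0,0)),((-140,37.5),22,(0,255,255))):
        p=proj(P,[*(o+R@q),z]); u=((p-[x0,y0]+.5)*f-.5).astype(int); cv2.circle(im,tuple(int(v) for v in u),3,col,-1)
    for x in range(0,w,10): cv2.putText(im,str(x0+x),(x*f,8),0,.3,(0,0,0))
    for y in range(0,h,10): cv2.putText(im,str(y0+y),(0,y*f+f//2),0,.3,(0,0,0))
    cv2.imwrite("pics/"+name,im)
T=manip.read_camera("top");ov(T,"t2.png",(363,190),80,60,10,(593,-121))
S=manip.read_camera("scene");ov(S,"s2.png",(295,222),80,60,10,(593,-124))
E
```

```text
(no output)
```

View pics/t2.png

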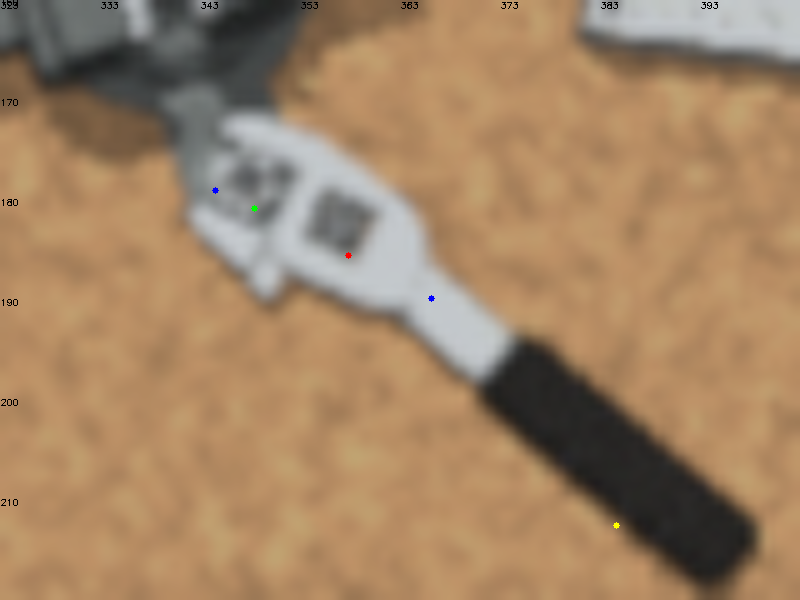

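View pics/s2.png

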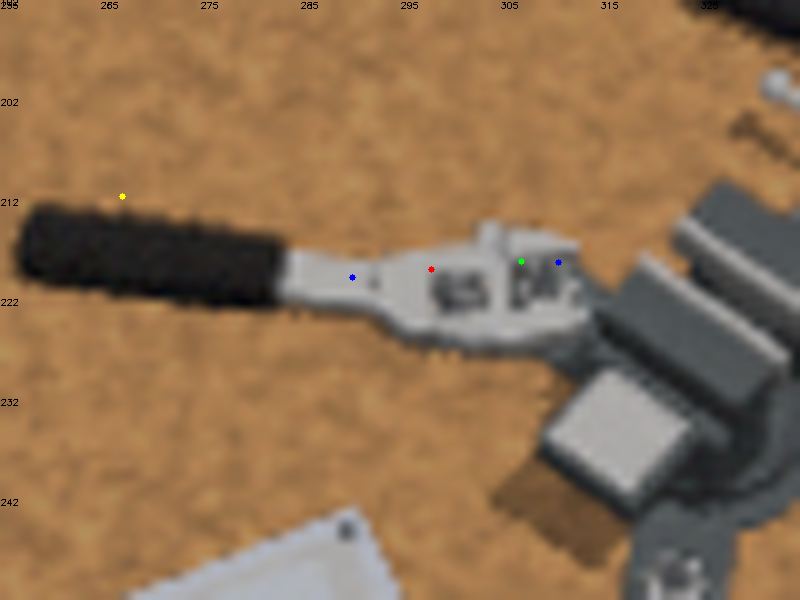

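```bash
python3 - <<'E'
from h import *
T=manip.read_camera("top");S=manip.read_camera("scene")
d={}
for n,z,t,s in(("worm",18,(34.2,22.2),(46.1,29.3)),("bolt",19,(24.9,18.2),(53.2,28.3)),("grip",20,(62,46),(15.5,25.5)),("gripL",20,(49.8,36.5),(28,27)),("gripR",20,(73,56),(2.5,24.3))):
    a=at_z(T,np.array(t)+[323-.5,160-.5],z);b=at_z(S,np.array(s)+[255-.5,192-.5],z)
    print(n,a.round(1),b.round(1)); d[n]=(a+b)/2
w,b=d["worm"],d["bolt"]; print(np.degrees(np.arctan2(*(b-w)[1::-1])),np.linalg.norm((b-w)[:2]))
v=d["gripR"]-d["gripL"]; print("handle",np.degrees(np.arctan2(v[1],v[0])), np.degrees(np.arctan2(v[1],v[0]))-165+360)
v=d["grip"]-b; print(np.linalg.norm(v[:2]),np.degrees(np.arctan2(v[1],v[0])))
E
```

```text
worm [ 603.7 -118.7   18. ] [ 606.  -119.7   18. ]
bolt [615.1 -90.3  19. ] [615.6 -96.3  19. ]
grip [ 532.7 -203.1   20. ] [ 538.6 -205.8   20. ]
gripL [ 560.7 -166.1   20. ] [ 566.5 -170.6   20. ]
gripR [ 503.2 -236.4   20. ] [ 510.9 -243.3   20. ]
67.79460260212512 27.93116833311781
handle -128.36890499794418 66.63109500205582
136.79719404492744 -125.64487216053028
```

```bash
python3 -m inch '[{"grip":1},{"tx":-2,"ty":2},{"tx":-3.98,"ty":3.95},{"tx":-3.98,"ty":3.95},{"tx":-3.98,"ty":3.95},{"tx":-3.98,"ty":3.95},{"tx":-3.98,"ty":3.95},{"tx":-3.98,"ty":3.95},{"tx":-3.98,"ty":3.95},{"tx":-3.98,"ty":3.95},{"tx":-3.98,"ty":3.95},{"tx":-3.98,"ty":3.95},{"tx":-3.98,"ty":3.95},{"tx":-3.98,"ty":3.95},{"tx":-3.98,"ty":3.95},{"tx":-3.98,"ty":3.95},{"tx":-4.0,"ty":4.0},{"grip":1}]' 10
python3 -m inch '[{"wz":0.171},{"wz":0.171},{"wz":0.171},{"wz":0.171},{"wz":0.171},{"wz":0.171},{"wz":0.171},{"wz":0.171},{"wz":0.171},{"wz":0.171},{"tz":5},{"tz":5},{"tz":3},{"tz":0}]'
cat >> h.py <<'E'
from scipy.spatial.transform import Rotation as Ro
def st():
    s=manip.sense(); q=s["orientation"]; R=Ro.from_quat([q[1],q[2],q[3],q[0]]).as_matrix()
    print("t",s["clock"],"pos",s["position"].round(1),"xyaw",np.degrees(np.arctan2(R[1,0],R[0,0])).round(1),"z",R[:,2].round(3),"F",s["force"].round(1),"g",round(s["grip_width"],2)); return s,R
def todo(target):
    s,R=st(); print("tool shift cm",(R.T@(np.array(target)-s["position"])/10).round(2))
E
python3 -c "
from h import *
todo((601,-127.3,30)); print(manip.sense()['joint_pos'].round(2))"
```

```text
t 1.4 pos [167.6 628.  238.7] xyaw 75.1 z [ 0. -0. -1.] F [ 0.2 -0.2  0.5] g 1.0
tool shift cm [-61.8   61.35  20.87]
[-1.38  0.54 -0.    1.54  0.    1.07 -0.07]schema error: expected keys tx, ty, tz, wx, wy, wz, grip
schema error: expected keys tx, ty, tz, wx, wy, wz, grip
```

```bash
python3 -m inch '[{"tx":-2,"ty":2,"tz":0,"wx":0,"wy":0,"wz":0,"grip":1},{"tx":-4,"ty":3.95,"tz":0,"wx":0,"wy":0,"wz":0,"grip":1},{"tx":-4,"ty":3.95,"tz":0,"wx":0,"wy":0,"wz":0,"grip":1},{"tx":-4,"ty":3.95,"tz":0,"wx":0,"wy":0,"wz":0,"grip":1},{"tx":-4,"ty":3.95,"tz":0,"wx":0,"wy":0,"wz":0,"grip":1},{"tx":-4,"ty":3.95,"tz":0,"wx":0,"wy":0,"wz":0,"grip":1},{"tx":-4,"ty":3.95,"tz":0,"wx":0,"wy":0,"wz":0,"grip":1},{"tx":-4,"ty":3.95,"tz":0,"wx":0,"wy":0,"wz":0,"grip":1},{"tx":-4,"ty":3.95,"tz":0,"wx":0,"wy":0,"wz":0,"grip":1},{"tx":-4,"ty":3.95,"tz":0,"wx":0,"wy":0,"wz":0,"grip":1},{"tx":-4,"ty":3.95,"tz":0,"wx":0,"wy":0,"wz":0,"grip":1},{"tx":-4,"ty":3.95,"tz":0,"wx":0,"wy":0,"wz":0,"grip":1},{"tx":-4,"ty":3.95,"tz":0,"wx":0,"wy":0,"wz":0,"grip":1},{"tx":-4,"ty":3.95,"tz":0,"wx":0,"wy":0,"wz":0,"grip":1},{"tx":-4,"ty":3.95,"tz":0,"wx":0,"wy":0,"wz":0,"grip":1},{"tx":-3.8,"ty":4,"tz":0,"wx":0,"wy":0,"wz":0,"grip":1}]' 10
python3 -m inch '[{"tx":0,"ty":0,"tz":0,"wx":0,"wy":0,"wz":0.171,"grip":1},{"tx":0,"ty":0,"tz":0,"wx":0,"wy":0,"wz":0.171,"grip":1},{"tx":0,"ty":0,"tz":0,"wx":0,"wy":0,"wz":0.171,"grip":1},{"tx":0,"ty":0,"tz":0,"wx":0,"wy":0,"wz":0.171,"grip":1},{"tx":0,"ty":0,"tz":0,"wx":0,"wy":0,"wz":0.171,"grip":1},{"tx":0,"ty":0,"tz":0,"wx":0,"wy":0,"wz":0.171,"grip":1},{"tx":0,"ty":0,"tz":2,"wx":0,"wy":0,"wz":0.171,"grip":1},{"tx":0,"ty":0,"tz":4,"wx":0,"wy":0,"wz":0.171,"grip":1},{"tx":0,"ty":0,"tz":4,"wx":0,"wy":0,"wz":0.171,"grip":1},{"tx":0,"ty":0,"tz":2,"wx":0,"wy":0,"wz":0.171,"grip":1},{"tx":0,"ty":0,"tz":1,"wx":0,"wy":0,"wz":0,"grip":1},{"tx":0,"ty":0,"tz":0,"wx":0,"wy":0,"wz":0,"grip":1}]'
python3 -c "
from h import *
todo((601,-127.3,30)); print(manip.sense()['joint_pos'].round(2))"
```

```text
clock: 3.4
position: [601.4, -128.7, 238.9]
orientation: [0.0, 0.793, 0.609, 0.0]
force: [0.7, 0.5, -0.3]
grip_width: 0.01
clock: 4.9
position: [600.6, -127.1, 108.7]
orientation: [0.0, 0.98, -0.197, -0.0]
force: [0.3, 0.3, 0.0]
grip_width: 0.006
t 4.9 pos [ 600.6 -127.1  108.7] xyaw -22.7 z [-0.  0. -1.] F [0.3 0.3 0. ] g 0.01
tool shift cm [0.05 0.   7.87]
[-0.32  0.74  0.66  1.76 -0.58  0.85  0.21]
```

```bash
python3 -m inch '[{"tx":0.05,"ty":0,"tz":4,"wx":0,"wy":0,"wz":0,"grip":1},{"tx":0,"ty":0,"tz":3,"wx":0,"wy":0,"wz":0,"grip":1},{"tx":0,"ty":0,"tz":1,"wx":0,"wy":0,"wz":0,"grip":1},{"tx":0,"ty":0,"tz":0,"wx":0,"wy":0,"wz":0,"grip":1}]'
python3 -c "
from h import *
st()
P=manip.read_camera('scene');crop(P,(300,215),80,60,10,'s3.png')
P=manip.read_camera('top');crop(P,(357,185),80,60,10,'t3.png')"
```

```text
clock: 5.4
position: [601.5, -127.6, 29.5]
orientation: [-0.0, 0.98, -0.198, 0.0]
force: [0.7, 0.3, 0.2]
grip_width: 0.003
t 5.4 pos [ 601.5 -127.6   29.5] xyaw -22.9 z [ 0.001 -0.    -1.   ] F [0.7 0.3 0.2] g 0.0
s3.png x0,y0 260 185 f 10
t3.png x0,y0 317 155 f 10
```

View pics/s3.png

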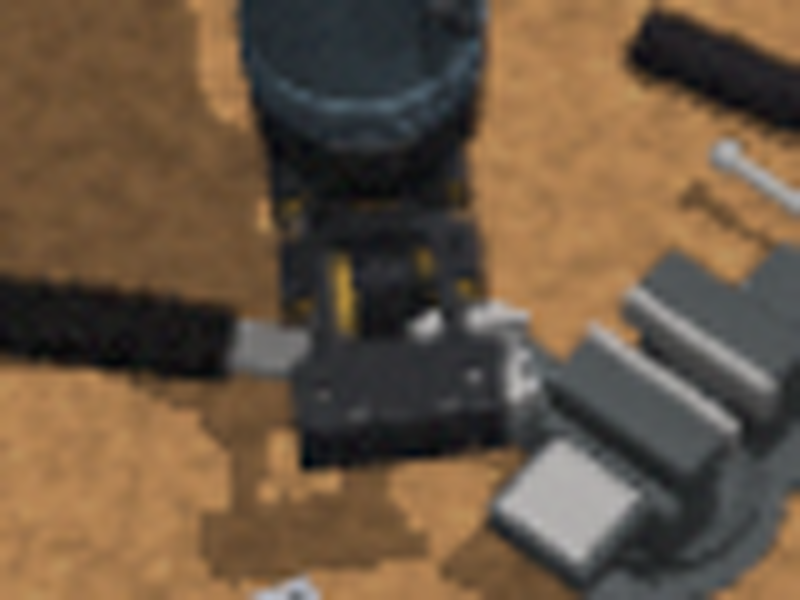

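View pics/t3.png

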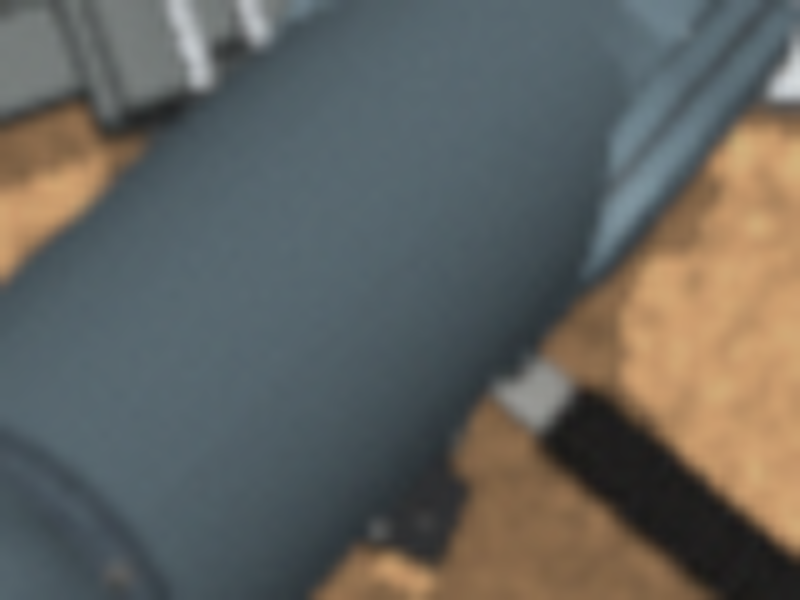

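The gripper stands over the worm. The fingertips are hidden in both views, so I'll descend by force.

```bash
python3 -m inch '[{"tx":0,"ty":0,"tz":0.7,"wx":0,"wy":0,"wz":0,"grip":1},{"tx":0,"ty":0,"tz":0.15,"wx":0,"wy":0,"wz":0,"grip":1},{"tx":0,"ty":0,"tz":0,"wx":0,"wy":0,"wz":0,"grip":1}]'
python3 -m inch '[{"tx":0,"ty":0,"tz":0.15,"wx":0,"wy":0,"wz":0,"grip":1},{"tx":0,"ty":0,"tz":0,"wx":0,"wy":0,"wz":0,"grip":1}]'
python3 -m inch '[{"tx":0,"ty":0,"tz":0.1,"wx":0,"wy":0,"wz":0,"grip":1},{"tx":0,"ty":0,"tz":0,"wx":0,"wy":0,"wz":0,"grip":1}]'
```

```text
clock: 5.88
position: [601.0, -127.3, 20.2]
orientation: [-0.0, 0.98, -0.199, -0.0]
force: [0.9, -0.5, 0.4]
grip_width: 0.005
clock: 6.12
position: [601.2, -127.4, 19.3]
orientation: [-0.0, 0.98, -0.199, 0.0]
force: [-1.8, -0.5, 4.3]
grip_width: 0.007
clock: 6.38
position: [601.3, -127.5, 19.0]
orientation: [-0.0, 0.98, -0.199, 0.0]
force: [-3.7, 0.9, 10.5]
grip_width: 0.003
```

```bash
python3 -m inch '[{"tx":0,"ty":-0.25,"tz":0,"wx":0,"wy":0,"wz":0,"grip":1},{"tx":0,"ty":-0.25,"tz":0,"wx":0,"wy":0,"wz":0,"grip":1},{"tx":0,"ty":-0.25,"tz":0,"wx":0,"wy":0,"wz":0,"grip":1}]'
python3 -m inch '[{"tx":0,"ty":-0.25,"tz":0,"wx":0,"wy":0,"wz":0,"grip":1},{"tx":0,"ty":-0.25,"tz":0,"wx":0,"wy":0,"wz":0,"grip":1}]'
python3 -m inch '[{"tx":0,"ty":-0.25,"tz":0,"wx":0,"wy":0,"wz":0,"grip":1},{"tx":0,"ty":-0.25,"tz":0,"wx":0,"wy":0,"wz":0,"grip":1}]'
```

```text
clock: 6.75
position: [603.5, -122.5, 19.2]
orientation: [0.001, 0.98, -0.199, 0.0]
force: [-5.2, -2.1, 12.9]
grip_width: 0.009
clock: 7.0
position: [605.6, -117.9, 19.2]
orientation: [0.001, 0.98, -0.199, 0.0]
force: [-4.5, -2.1, 13.1]
grip_width: 0.004
clock: 7.25
position: [607.6, -113.4, 19.2]
orientation: [0.001, 0.98, -0.199, 0.0]
force: [-4.4, -2.3, 13.1]
grip_width: 0.003
```

```bash
python3 -m inch '[{"tx":0,"ty":-0.2,"tz":0,"wx":0,"wy":0,"wz":0,"grip":1},{"tx":0,"ty":-0.2,"tz":0,"wx":0,"wy":0,"wz":0,"grip":1},{"tx":0,"ty":0,"tz":0,"wx":0,"wy":0,"wz":0,"grip":1}]'
python3 -c "
from h import *
P=manip.read_camera('scene');crop(P,(300,215),80,60,10,'s4.png')"
```

```text
clock: 7.62
position: [609.8, -108.6, 18.6]
orientation: [0.0, 0.98, -0.199, 0.001]
force: [-1.7, -0.4, 5.4]
grip_width: 0.007
s4.png x0,y0 260 185 f 10
```

View pics/s4.png

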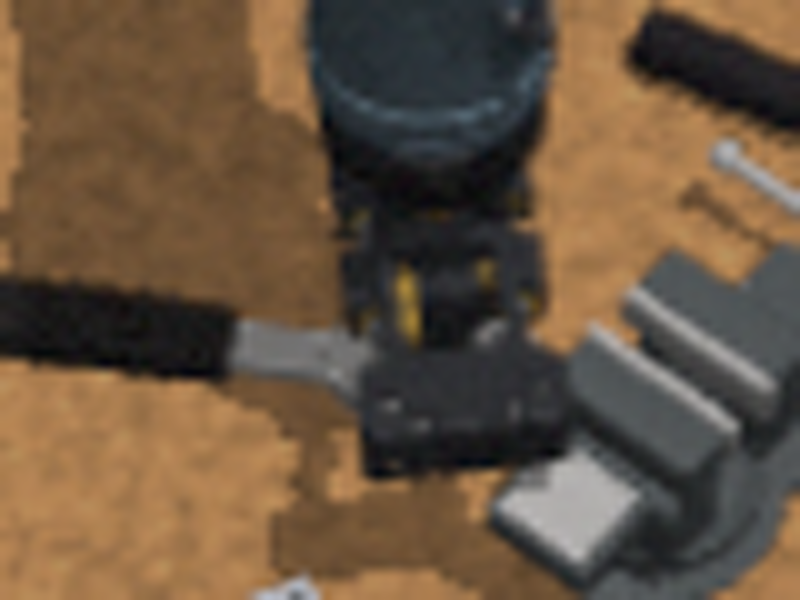

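The wrench has not shifted: the handle is at the same pixels. The finger ran off the worm's top at the end of that stroke. I'll lift and repeat.

```bash
python3 -m inch '[{"tx":0,"ty":0,"tz":-0.8,"wx":0,"wy":0,"wz":0,"grip":1},{"tx":0,"ty":1.0,"tz":0,"wx":0,"wy":0,"wz":0,"grip":1},{"tx":0,"ty":0.9,"tz":0,"wx":0,"wy":0,"wz":0,"grip":1},{"tx":0,"ty":0,"tz":0.6,"wx":0,"wy":0,"wz":0,"grip":1},{"tx":0,"ty":0,"tz":0.2,"wx":0,"wy":0,"wz":0,"grip":1},{"tx":0,"ty":0,"tz":0,"wx":0,"wy":0,"wz":0,"grip":1}]'
```

```text
clock: 8.43
position: [601.8, -126.4, 19.0]
orientation: [0.0, 0.98, -0.199, 0.0]
force: [-6.3, -1.1, 17.3]
grip_width: 0.006
```

```bash
python3 -m inch '[{"tx":0,"ty":-0.25,"tz":0,"wx":0,"wy":0,"wz":0,"grip":1},{"tx":0,"ty":-0.25,"tz":0,"wx":0,"wy":0,"wz":0,"grip":1},{"tx":0,"ty":-0.25,"tz":0,"wx":0,"wy":0,"wz":0,"grip":1},{"tx":0,"ty":-0.25,"tz":0,"wx":0,"wy":0,"wz":0,"grip":1}]'
python3 -m inch '[{"tx":0,"ty":-0.25,"tz":0,"wx":0,"wy":0,"wz":0,"grip":1},{"tx":0,"ty":-0.25,"tz":0,"wx":0,"wy":0,"wz":0,"grip":1},{"tx":0,"ty":-0.1,"tz":0,"wx":0,"wy":0,"wz":0,"grip":1}]'
python3 -m inch '[{"tx":0,"ty":0,"tz":-0.8,"wx":0,"wy":0,"wz":0,"grip":1},{"tx":0,"ty":0.8,"tz":0,"wx":0,"wy":0,"wz":0,"grip":1},{"tx":0,"ty":0.8,"tz":0,"wx":0,"wy":0,"wz":0,"grip":1},{"tx":0,"ty":0,"tz":0,"wx":0,"wy":0,"wz":0,"grip":1}]'
```

```text
clock: 8.93
position: [605.7, -117.7, 19.1]
orientation: [0.001, 0.98, -0.199, 0.0]
force: [-5.9, -1.5, 16.5]
grip_width: 0.006
clock: 9.3
position: [608.3, -112.1, 19.1]
orientation: [0.001, 0.98, -0.199, 0.0]
force: [-4.3, -2.2, 16.9]
grip_width: 0.009
clock: 9.8
position: [601.2, -126.3, 25.4]
orientation: [0.0, 0.98, -0.2, -0.0]
force: [-0.8, -0.0, -0.1]
grip_width: 0.009
```

```bash
python3 -m inch '[{"tx":0,"ty":0,"tz":0.55,"wx":0,"wy":0,"wz":0,"grip":1},{"tx":0,"ty":0,"tz":0.2,"wx":0,"wy":0,"wz":0,"grip":1},{"tx":0,"ty":0,"tz":0,"wx":0,"wy":0,"wz":0,"grip":1}]'
python3 -m inch '[{"tx":0,"ty":-0.25,"tz":0,"wx":0,"wy":0,"wz":0,"grip":1},{"tx":0,"ty":-0.25,"tz":0,"wx":0,"wy":0,"wz":0,"grip":1},{"tx":0,"ty":-0.25,"tz":0,"wx":0,"wy":0,"wz":0,"grip":1},{"tx":0,"ty":-0.25,"tz":0,"wx":0,"wy":0,"wz":0,"grip":1}]'
python3 -m inch '[{"tx":0,"ty":-0.25,"tz":0,"wx":0,"wy":0,"wz":0,"grip":1},{"tx":0,"ty":-0.25,"tz":0,"wx":0,"wy":0,"wz":0,"grip":1},{"tx":0,"ty":-0.1,"tz":0,"wx":0,"wy":0,"wz":0,"grip":1}]'
python3 -m inch '[{"tx":0,"ty":0,"tz":-0.8,"wx":0,"wy":0,"wz":0,"grip":1},{"tx":0,"ty":0.8,"tz":0,"wx":0,"wy":0,"wz":0,"grip":1},{"tx":0,"ty":0.8,"tz":0,"wx":0,"wy":0,"wz":0,"grip":1},{"tx":0,"ty":0,"tz":0,"wx":0,"wy":0,"wz":0,"grip":1}]'
```

```text
clock: 10.18
position: [602.2, -124.9, 19.1]
orientation: [-0.0, 0.98, -0.199, 0.0]
force: [-3.7, 0.9, 12.8]
grip_width: 0.008
clock: 10.68
position: [605.3, -118.0, 19.2]
orientation: [0.001, 0.98, -0.199, 0.0]
force: [-5.7, -2.7, 12.2]
grip_width: 0.008
clock: 11.05
position: [607.4, -113.2, 19.1]
orientation: [0.002, 0.98, -0.199, -0.0]
force: [-6.1, -5.0, 12.5]
grip_width: 0.002
clock: 11.55
position: [601.3, -126.1, 26.0]
orientation: [0.0, 0.98, -0.199, -0.0]
force: [0.2, 0.2, -0.1]
grip_width: 0.004
```

Drag force rose from about 4 N to about 7 N, which suggests the jaws fit. I'll lift away and look.

```bash
python3 -m inch '[{"tx":0,"ty":0,"tz":-4,"wx":0,"wy":0,"wz":0,"grip":1},{"tx":0,"ty":4,"tz":-5,"wx":0,"wy":0,"wz":0,"grip":1},{"tx":0,"ty":6,"tz":0,"wx":0,"wy":0,"wz":0.09,"grip":1},{"tx":0,"ty":6,"tz":0,"wx":0,"wy":0,"wz":0.09,"grip":1},{"tx":0,"ty":6,"tz":0,"wx":0,"wy":0,"wz":0.09,"grip":1},{"tx":0,"ty":0,"tz":0,"wx":0,"wy":0,"wz":0,"grip":1}]'
python3 - <<'E'
from h import *
st()
P=manip.read_camera('scene');crop(P,(290,215),80,60,10,'s5.png')
P=manip.read_camera('top');crop(P,(363,190),80,60,10,'t5.png')
E
```

```text
clock: 12.3
position: [498.3, -324.7, 115.6]
orientation: [0.002, 0.943, -0.333, -0.0]
force: [1.4, 1.0, -0.2]
grip_width: 0.002
t 12.3 pos [ 498.3 -324.7  115.6] xyaw -38.9 z [-0.001 -0.003 -1.   ] F [ 1.4  1.  -0.2] g 0.0
s5.png x0,y0 250 185 f 10
t5.png x0,y0 323 160 f 10
```

View pics/s5.png

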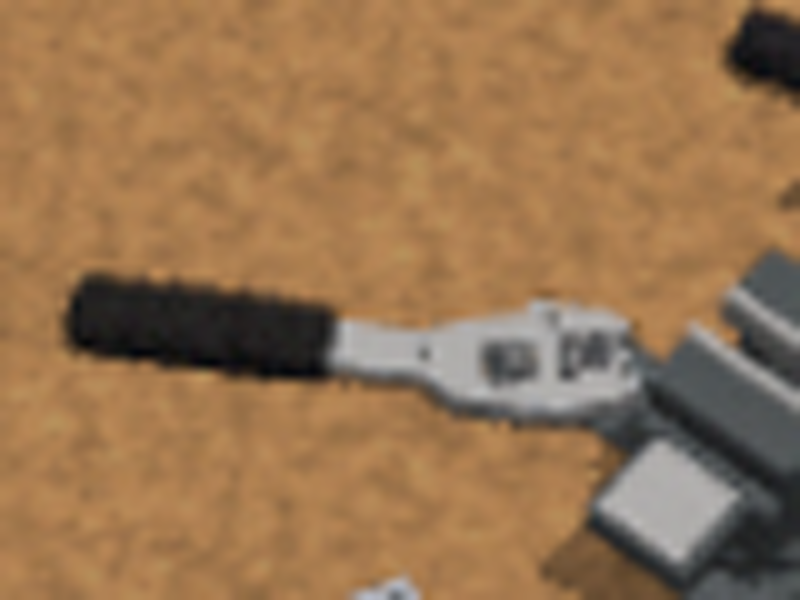

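View pics/t5.png

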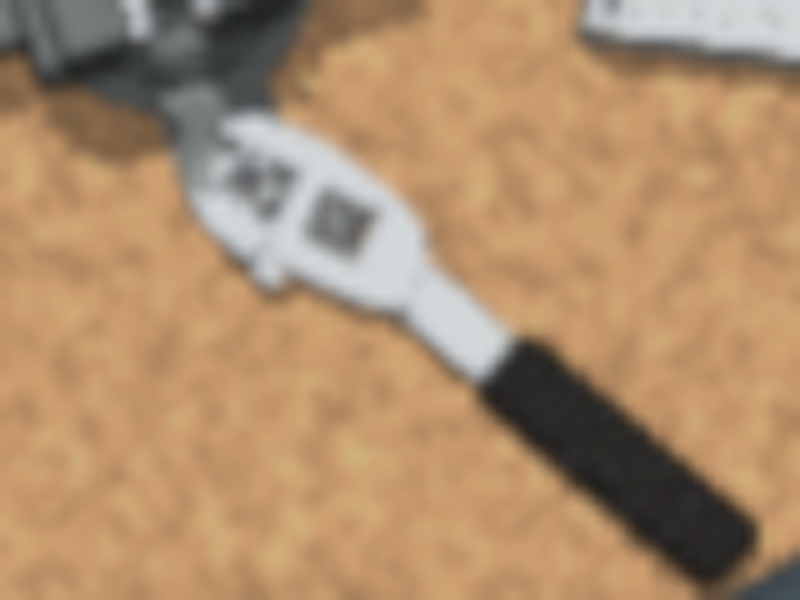

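The jaw has closed visibly: its stub moved in by about 1.2 px, roughly 3.4 mm. One more stroke will confirm it is snug.

```bash
python3 -m inch '[{"tx":0,"ty":-6,"tz":0,"wx":0,"wy":0,"wz":-0.09,"grip":1},{"tx":0,"ty":-6,"tz":0,"wx":0,"wy":0,"wz":-0.09,"grip":1},{"tx":0,"ty":-6,"tz":0,"wx":0,"wy":0,"wz":-0.09,"grip":1},{"tx":0,"ty":-4,"tz":5,"wx":0,"wy":0,"wz":0,"grip":1},{"tx":0,"ty":0,"tz":0,"wx":0,"wy":0,"wz":0,"grip":1}]'
python3 -c "
from h import *
todo((602,-125.5,26))"
```

```text
clock: 13.02
position: [615.5, -124.5, 62.0]
orientation: [-0.002, 0.981, -0.193, -0.003]
force: [-0.3, -0.4, 0.4]
grip_width: 0.005
t 13.025 pos [ 615.5 -124.5   62. ] xyaw -22.3 z [-0.006  0.005 -1.   ] F [-0.3 -0.4  0.4] g 0.0
tool shift cm [-1.19  0.62  3.61]
```

```bash
python3 -m inch '[{"tx":-1.2,"ty":0.6,"tz":2,"wx":0,"wy":0,"wz":0,"grip":1},{"tx":0,"ty":0,"tz":1.6,"wx":0,"wy":0,"wz":0,"grip":1},{"tx":0,"ty":0,"tz":0.4,"wx":0,"wy":0,"wz":0,"grip":1},{"tx":0,"ty":0,"tz":0,"wx":0,"wy":0,"wz":0,"grip":1}]'
python3 -c "
from h import *
todo((602,-125.5,19))"
```

```text
clock: 13.52
position: [603.0, -134.2, 26.4]
orientation: [-0.0, 0.98, -0.199, 0.0]
force: [-0.2, -0.8, -0.3]
grip_width: 0.002
t 13.525 pos [ 603.  -134.2   26.4] xyaw -22.9 z [ 0.001 -0.    -1.   ] F [-0.2 -0.8 -0.3] g 0.0
tool shift cm [-0.44 -0.76  0.74]
```

```bash
python3 -m inch '[{"tx":-0.4,"ty":-0.75,"tz":0.2,"wx":0,"wy":0,"wz":0,"grip":1},{"tx":0,"ty":0,"tz":0.4,"wx":0,"wy":0,"wz":0,"grip":1},{"tx":0,"ty":0,"tz":0.25,"wx":0,"wy":0,"wz":0,"grip":1},{"tx":0,"ty":0,"tz":0,"wx":0,"wy":0,"wz":0,"grip":1}]'
python3 -m inch '[{"tx":0,"ty":-0.25,"tz":0,"wx":0,"wy":0,"wz":0,"grip":1},{"tx":0,"ty":-0.25,"tz":0,"wx":0,"wy":0,"wz":0,"grip":1}]'
python3 -m inch '[{"tx":0,"ty":-0.25,"tz":0,"wx":0,"wy":0,"wz":0,"grip":1},{"tx":0,"ty":-0.25,"tz":0,"wx":0,"wy":0,"wz":0,"grip":1}]'
python3 -m inch '[{"tx":0,"ty":-0.25,"tz":0,"wx":0,"wy":0,"wz":0,"grip":1},{"tx":0,"ty":-0.25,"tz":0,"wx":0,"wy":0,"wz":0,"grip":1}]'
```

```text
clock: 14.02
position: [602.0, -125.2, 19.1]
orientation: [-0.001, 0.98, -0.199, -0.0]
force: [-4.6, 3.0, 14.3]
grip_width: 0.002
clock: 14.28
position: [602.6, -123.7, 19.1]
orientation: [0.001, 0.98, -0.2, -0.0]
force: [-7.5, -4.0, 14.1]
grip_width: 0.002
clock: 14.52
position: [604.3, -120.1, 19.1]
orientation: [0.002, 0.98, -0.2, -0.0]
force: [-7.4, -5.2, 14.2]
grip_width: 0.006
clock: 14.78
position: [605.9, -116.2, 19.1]
orientation: [0.002, 0.98, -0.2, -0.0]
force: [-9.3, -6.5, 13.9]
grip_width: 0.006
```

Drag force stayed at 7–9 N from the start of the stroke, so the worm has stopped and the jaws are snug. Next I lift off and go to the handle's far side.

```bash
python3 -m inch '[{"tx":0,"ty":0,"tz":-3,"wx":0,"wy":0,"wz":0,"grip":1},{"tx":0,"ty":2,"tz":-4,"wx":0,"wy":0,"wz":0.09,"grip":1},{"tx":0,"ty":4,"tz":0,"wx":0,"wy":0,"wz":0.09,"grip":1},{"tx":0,"ty":4,"tz":0,"wx":0,"wy":0,"wz":0.09,"grip":1},{"tx":0,"ty":0,"tz":0,"wx":0,"wy":0,"wz":0,"grip":1},{"tx":0,"ty":0,"tz":0,"wx":0,"wy":0,"wz":0,"grip":1}]'
python3 - <<'E'
from h import *
todo((574.5,-235.5,90))
P=manip.read_camera('scene');crop(P,(290,215),80,60,10,'s6.png')
E
```

```text
clock: 15.52
position: [559.5, -198.3, 87.6]
orientation: [-0.0, 0.945, -0.328, -0.0]
force: [-0.4, 1.0, -0.3]
grip_width: 0.005
t 15.525 pos [ 559.5 -198.3   87.6] xyaw -38.3 z [ 0.     0.001 -1.   ] F [-0.4  1.  -0.3] g 0.01
tool shift cm [ 3.49  1.99 -0.24]
s6.png x0,y0 250 185 f 10
```

View pics/s6.png

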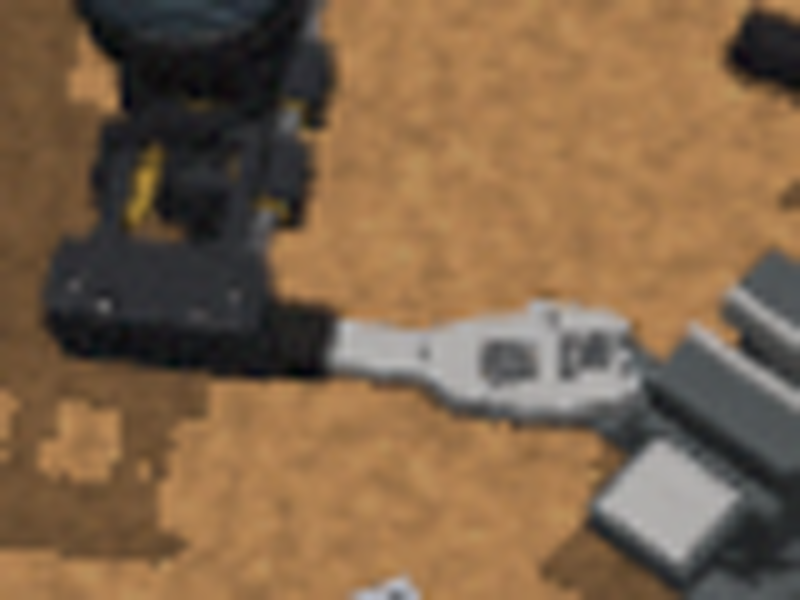

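```bash
python3 -m inch '[{"tx":2,"ty":1,"tz":0,"wx":0,"wy":0,"wz":0,"grip":1},{"tx":1.5,"ty":1,"tz":0,"wx":0,"wy":0,"wz":0,"grip":1},{"tx":0,"ty":0,"tz":3.5,"wx":0,"wy":0,"wz":0,"grip":1},{"tx":0,"ty":0,"tz":3.5,"wx":0,"wy":0,"wz":0,"grip":1},{"tx":0,"ty":0,"tz":0.9,"wx":0,"wy":0,"wz":0,"grip":1},{"tx":0,"ty":0,"tz":0,"wx":0,"wy":0,"wz":0,"grip":1}]'
python3 -m inch '[{"tx":-0.5,"ty":0,"tz":0,"wx":0,"wy":0,"wz":0,"grip":1},{"tx":-0.5,"ty":0,"tz":0,"wx":0,"wy":0,"wz":0,"grip":1},{"tx":0,"ty":0,"tz":0,"wx":0,"wy":0,"wz":0,"grip":1}]'
python3 - <<'E'
from h import *
st()
P=manip.read_camera('scene');crop(P,(290,215),80,60,10,'s7.png')
E
```

```text
clock: 16.32
position: [574.2, -236.5, 8.8]
orientation: [0.0, 0.944, -0.329, -0.0]
force: [0.3, 1.0, 0.5]
grip_width: 0.007
clock: 16.7
position: [566.2, -229.8, 9.3]
orientation: [-0.0, 0.944, -0.329, 0.0]
force: [-0.5, 0.8, 0.2]
grip_width: 0.003
t 16.7 pos [ 566.2 -229.8    9.3] xyaw -38.4 z [ 0.001  0.    -1.   ] F [-0.5  0.8  0.2] g 0.0
s7.png x0,y0 250 185 f 10
```

View pics/s7.png

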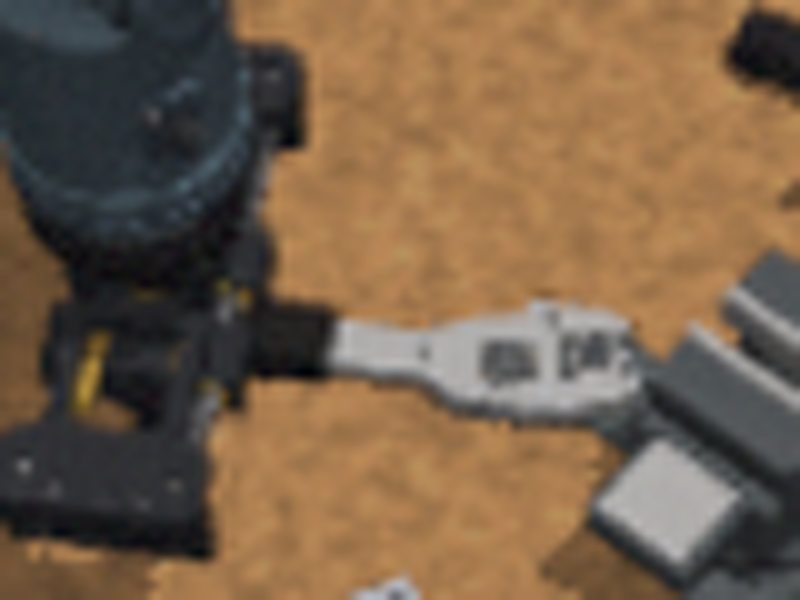

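```bash
python3 -m inch '[{"tx":-0.5,"ty":0,"tz":0.1,"wx":0,"wy":0,"wz":0,"grip":1},{"tx":-0.4,"ty":0,"tz":0,"wx":0,"wy":0,"wz":0,"grip":1},{"tx":0,"ty":0,"tz":0,"wx":0,"wy":0,"wz":0,"grip":1}]'
python3 -m inch '[{"tx":-0.3,"ty":0,"tz":0,"wx":0,"wy":0,"wz":0,"grip":1},{"tx":-0.2,"ty":0,"tz":0,"wx":0,"wy":0,"wz":0,"grip":1},{"tx":0,"ty":0,"tz":0,"wx":0,"wy":0,"wz":0,"grip":1}]'
python3 -m inch '[{"tx":-0.3,"ty":0,"tz":0,"wx":0,"wy":0,"wz":0,"grip":1},{"tx":-0.2,"ty":0,"tz":0,"wx":0,"wy":0,"wz":0,"grip":1},{"tx":0,"ty":0,"tz":0,"wx":0,"wy":0,"wz":0,"grip":1}]'
```

```text
clock: 17.12
position: [558.8, -224.3, 7.7]
orientation: [-0.0, 0.944, -0.329, -0.0]
force: [0.3, 0.1, -0.6]
grip_width: 0.003
clock: 17.5
position: [555.3, -221.7, 7.8]
orientation: [0.0, 0.944, -0.329, 0.0]
force: [0.2, -0.8, -1.2]
grip_width: 0.004
clock: 17.88
position: [551.1, -218.7, 7.8]
orientation: [0.0, 0.944, -0.329, 0.0]
force: [0.3, -0.6, -0.1]
grip_width: 0.006
```

```bash
python3 -m inch '[{"tx":-0.3,"ty":0,"tz":0,"wx":0,"wy":0,"wz":0,"grip":1},{"tx":0,"ty":0,"tz":0,"wx":0,"wy":0,"wz":0,"grip":1}]'
python3 -m inch '[{"tx":-0.4,"ty":0,"tz":0,"wx":0,"wy":0,"wz":0,"grip":1},{"tx":0,"ty":0,"tz":0,"wx":0,"wy":0,"wz":0,"grip":1}]'
python3 -m inch '[{"tx":-0.4,"ty":0,"tz":0,"wx":0,"wy":0,"wz":0,"grip":1},{"tx":0,"ty":0,"tz":0,"wx":0,"wy":0,"wz":0,"grip":1}]'
```

```text
clock: 18.12
position: [548.8, -216.6, 7.8]
orientation: [0.0, 0.944, -0.329, -0.0]
force: [-0.1, -2.0, 0.5]
grip_width: 0.005
clock: 18.38
position: [545.6, -213.9, 7.8]
orientation: [-0.0, 0.944, -0.329, -0.0]
force: [0.1, -2.1, -0.0]
grip_width: 0.006
clock: 18.62
position: [542.4, -211.2, 7.7]
orientation: [-0.0, 0.944, -0.329, -0.0]
force: [0.0, -2.4, 0.1]
grip_width: 0.007
```

```bash
python3 -m inch '[{"tx":-0.7,"ty":0.08,"tz":0,"wx":0,"wy":0,"wz":0.05,"grip":1},{"tx":-0.7,"ty":0.08,"tz":0,"wx":0,"wy":0,"wz":0.05,"grip":1},{"tx":-0.7,"ty":0.08,"tz":0,"wx":0,"wy":0,"wz":0.05,"grip":1},{"tx":-0.7,"ty":0.08,"tz":0,"wx":0,"wy":0,"wz":0.05,"grip":1},{"tx":0,"ty":0,"tz":0,"wx":0,"wy":0,"wz":0,"grip":1}]'
python3 - <<'E'
from h import *
s,R=st(); d=s["position"][:2]-[616,-91]; print(np.hypot(*d),np.degrees(np.arctan2(d[1],d[0])))
P=manip.read_camera('scene');crop(P,(290,210),80,60,10,'s8.png')
E
```

```text
clock: 19.25
position: [519.4, -193.9, 7.6]
orientation: [-0.0, 0.907, -0.421, -0.001]
force: [0.7, 0.6, -0.9]
grip_width: 0.01
t 19.25 pos [ 519.4 -193.9    7.6] xyaw -49.8 z [-0.001  0.001 -1.   ] F [ 0.7  0.6 -0.9] g 0.01
141.15333923822595 -133.19377124693423
s8.png x0,y0 250 180 f 10
```

View pics/s8.png

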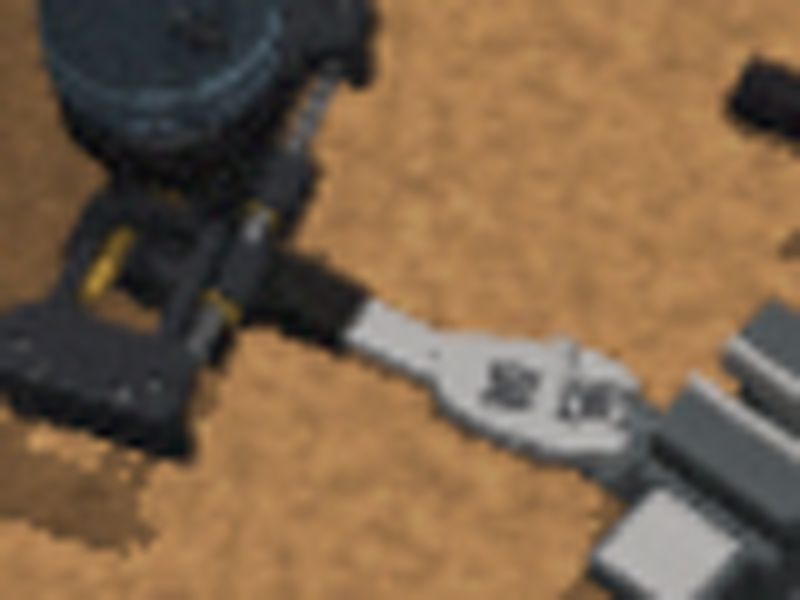

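```bash
python3 -m inch '[{"tx":-0.7,"ty":0.08,"tz":0,"wx":0,"wy":0,"wz":0.05,"grip":1},{"tx":-0.7,"ty":0.08,"tz":0,"wx":0,"wy":0,"wz":0.05,"grip":1},{"tx":-0.7,"ty":0.08,"tz":0,"wx":0,"wy":0,"wz":0.05,"grip":1},{"tx":-0.7,"ty":0.08,"tz":0,"wx":0,"wy":0,"wz":0.05,"grip":1},{"tx":-0.7,"ty":0.08,"tz":0,"wx":0,"wy":0,"wz":0.05,"grip":1},{"tx":-0.7,"ty":0.08,"tz":0,"wx":0,"wy":0,"wz":0.05,"grip":1},{"tx":-0.7,"ty":0.08,"tz":0,"wx":0,"wy":0,"wz":0.05,"grip":1},{"tx":0,"ty":0,"tz":0,"wx":0,"wy":0,"wz":0,"grip":1}]'
python3 - <<'E'
from h import *
s,R=st(); d=s["position"][:2]-[616,-91]; print(np.hypot(*d),np.degrees(np.arctan2(d[1],d[0])))
P=manip.read_camera('scene');crop(P,(290,210),80,60,10,'s9.png')
E
```

```text
clock: 20.3
position: [489.5, -156.1, 7.7]
orientation: [0.0, 0.82, -0.572, -0.0]
force: [0.5, -0.2, 0.3]
grip_width: 0.005
t 20.3 pos [ 489.5 -156.1    7.7] xyaw -69.8 z [-0.001  0.    -1.   ] F [ 0.5 -0.2  0.3] g 0.0
142.2629099589882 -152.7588745228906
s9.png x0,y0 250 180 f 10
```

View pics/s9.png

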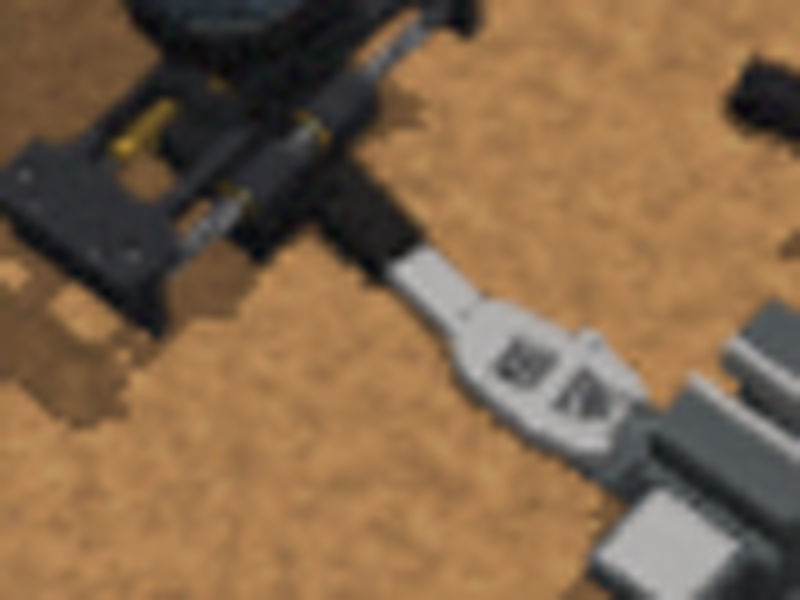

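```bash
python3 -m inch '[{"tx":-0.7,"ty":0.08,"tz":0,"wx":0,"wy":0,"wz":0.05,"grip":1},{"tx":-0.7,"ty":0.08,"tz":0,"wx":0,"wy":0,"wz":0.05,"grip":1},{"tx":-0.7,"ty":0.08,"tz":0,"wx":0,"wy":0,"wz":0.05,"grip":1},{"tx":-0.7,"ty":0.08,"tz":0,"wx":0,"wy":0,"wz":0.05,"grip":1},{"tx":-0.7,"ty":0.08,"tz":0,"wx":0,"wy":0,"wz":0.05,"grip":1},{"tx":-0.7,"ty":0.08,"tz":0,"wx":0,"wy":0,"wz":0.05,"grip":1},{"tx":-0.7,"ty":0.08,"tz":0,"wx":0,"wy":0,"wz":0.05,"grip":1},{"tx":0,"ty":0,"tz":0,"wx":0,"wy":0,"wz":0,"grip":1}]'
python3 - <<'E'
from h import *
s,R=st(); d=s["position"][:2]-[616,-91]; print(np.hypot(*d),np.degrees(np.arctan2(d[1],d[0])),s["joint_pos"].round(2))
P=manip.read_camera('scene');crop(P,(295,205),80,60,10,'s10.png')
P=manip.read_camera('top');crop(P,(350,190),80,60,10,'t10.png')
E
```

```text
clock: 21.35
position: [474.4, -109.7, 7.7]
orientation: [0.0, 0.708, -0.706, -0.0]
force: [-0.0, -0.3, 0.4]
grip_width: 0.007
t 21.35 pos [ 474.4 -109.7    7.7] xyaw -89.9 z [-0.001  0.    -1.   ] F [-0.  -0.3  0.4] g 0.01
142.8332399839316 -172.4849825674617 [-0.44  0.84  0.75  2.11 -1.04  0.63 -0.5 ]
s10.png x0,y0 255 175 f 10
t10.png x0,y0 310 160 f 10
```

View pics/s10.png

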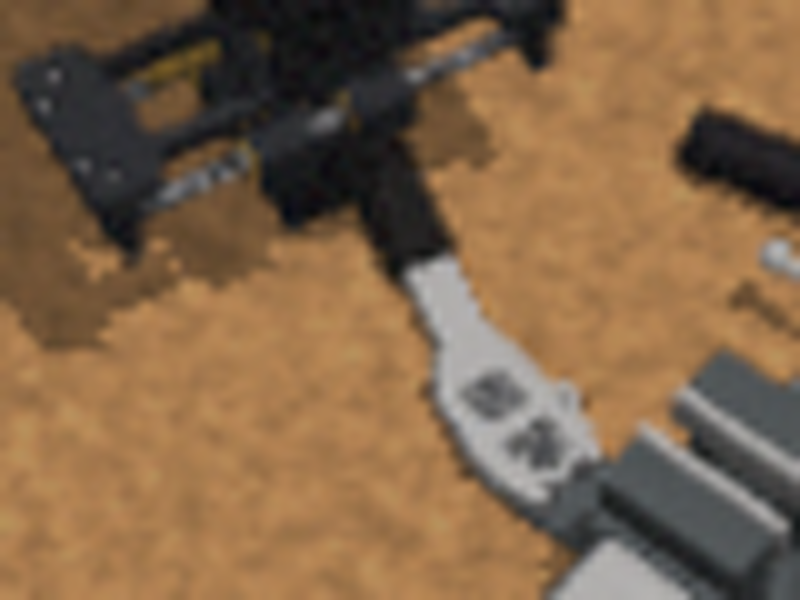

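View pics/t10.png

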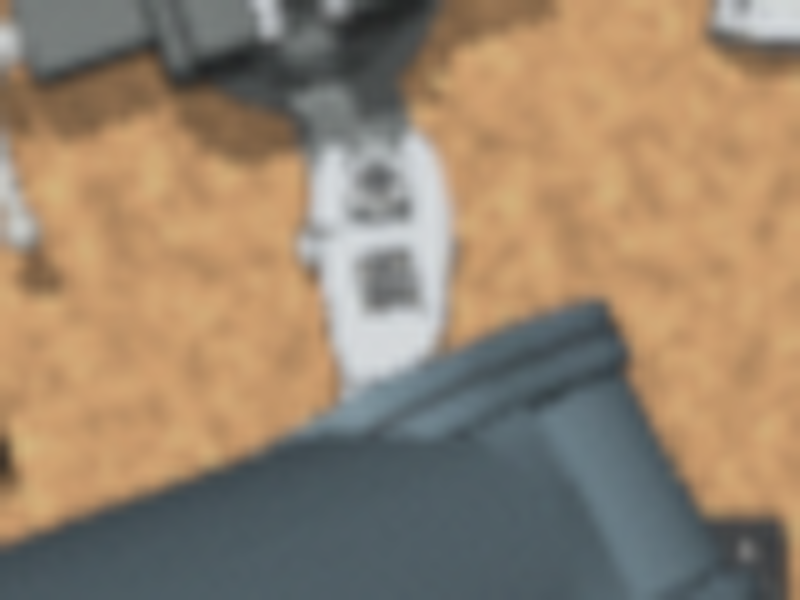

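```bash
python3 -m inch '[{"tx":-0.7,"ty":0.08,"tz":0,"wx":0,"wy":0,"wz":0.05,"grip":1},{"tx":-0.6,"ty":0.07,"tz":0,"wx":0,"wy":0,"wz":0.04,"grip":1},{"tx":0,"ty":0,"tz":0,"wx":0,"wy":0,"wz":0,"grip":1},{"tx":1,"ty":0,"tz":0,"wx":0,"wy":0,"wz":0,"grip":1},{"tx":3,"ty":0,"tz":0,"wx":0,"wy":0,"wz":0,"grip":1},{"tx":3,"ty":0,"tz":-3,"wx":0,"wy":0,"wz":0,"grip":1},{"tx":0,"ty":0,"tz":-6,"wx":0,"wy":0,"wz":0,"grip":1},{"tx":5,"ty":0,"tz":-3,"wx":0,"wy":0,"wz":0,"grip":1},{"tx":5,"ty":0,"tz":0,"wx":0,"wy":0,"wz":0,"grip":1},{"tx":5,"ty":0,"tz":0,"wx":0,"wy":0,"wz":0,"grip":1},{"tx":5,"ty":0,"tz":0,"wx":0,"wy":0,"wz":0,"grip":1},{"tx":0,"ty":0,"tz":0,"wx":0,"wy":0,"wz":0,"grip":1}]'
python3 - <<'E'
from h import *
st()
P=manip.read_camera('scene');crop(P,(295,205),80,60,10,'s11.png')
P=manip.read_camera('top');crop(P,(350,205),80,60,10,'t11.png')
E
```

```text
clock: 22.95
position: [446.5, -370.8, 128.3]
orientation: [-0.001, -0.673, 0.74, -0.001]
force: [-0.4, 0.5, -0.0]
grip_width: 0.007
t 22.95 pos [ 446.5 -370.8  128.3] xyaw -95.5 z [-0.    -0.003 -1.   ] F [-0.4  0.5 -0. ] g 0.01
s11.png x0,y0 255 175 f 10
t11.png x0,y0 310 175 f 10
```

View pics/s11.png

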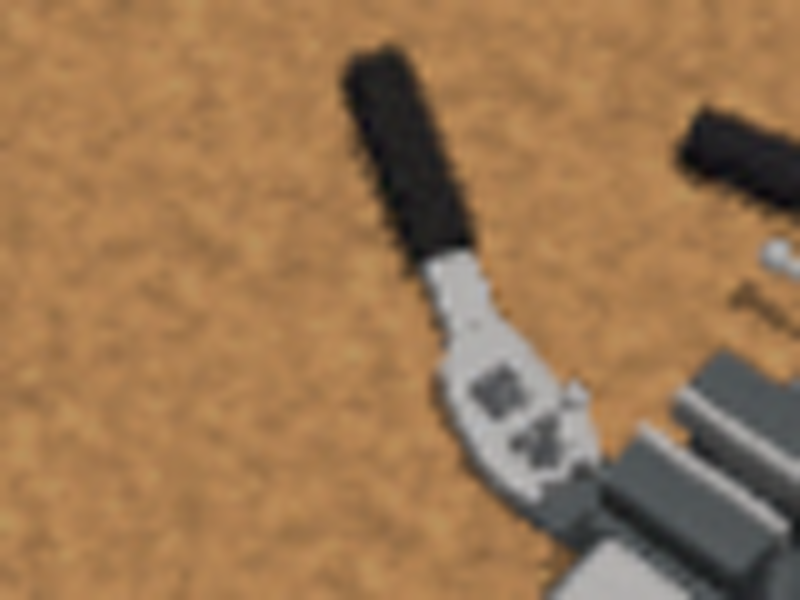

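View pics/t11.png

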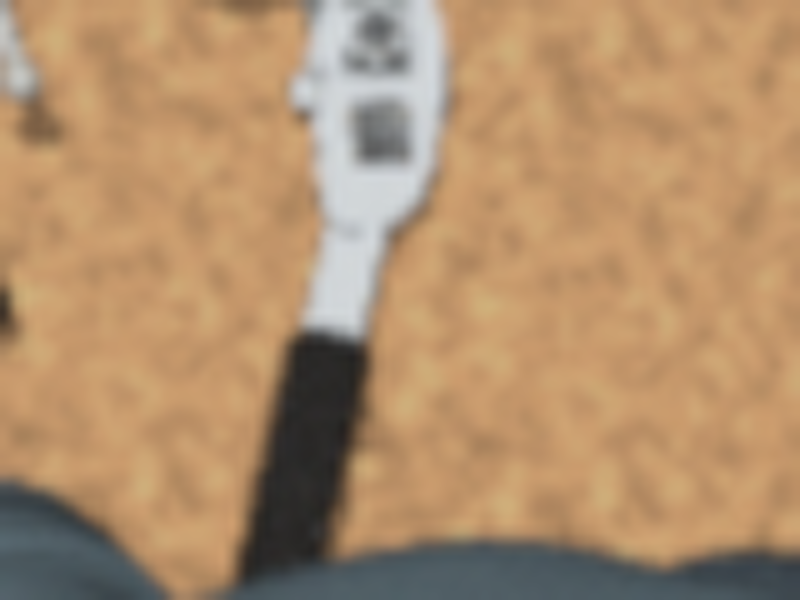

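```bash
python3 - <<'E'
from h import *
T=manip.read_camera("top");S=manip.read_camera("scene")
def ax(P,pts): 
    a,b=[at_z(P,np.array(p)-.5,20)for p in pts]; v=b-a; return np.degrees(np.arctan2(v[1],v[0])).round(1)
print("top init",ax(T,[(323+49.8,160+36.5),(323+73,160+56)]),"now",ax(T,[(310+33.4,175+33.7),(310+28.5,175+57.8)]))
print("scene init",ax(S,[(255+28,192+27),(255+2.5,192+24.3)]),"now",ax(S,[(255+44.7,175+25),(255+37.5,175+5.5)]))
for n,z,t,s in(("worm",18,(310+38.2,175+13),(255+49.8,175+39)),("bolt",19,(310+37.7,175+2.7),(255+54,175+44.3))):
    print(n,at_z(T,np.array(t)-.5,z).round(1),at_z(S,np.array(s)-.5,z).round(1))
E
```

```text
top init -129.3 now 169.5
scene init -127.4 now 167.6
worm [585.3 -91.7  18. ] [586.2 -93.4  18. ]
bolt [616.7 -89.7  19. ] [613.5 -91.8  19. ]
```

```bash
python3 -c "
from h import *
print(manip.job_done()); st()"
```

```text
the job is handed in; nothing more can be done
None
the job is handed in; nothing more can be done
```

I tightened the wrench on the nut, turned it about one flat clockwise, and handed the job in at about 23 s of the 58 s allowed. It returned no verdict.

- **Jaws:** I rolled the worm toward the jaws in four strokes at 10–17 N, slightly over the 15 N guide at times. In the third stroke the drag force rose from about 4 N to 7 N, and in the fourth it stayed at 7–9 N, so I took the worm to have stopped. The pictures showed the movable jaw in by about 3.4 mm. I could not read the jaw opening directly.
- **Turn:** I pushed the handle around an arc with closed fingertips, then backed off to one side and up. The handle had turned about 61° in the top view and 65° in the scene view. The two views disagree by about 4°. The nut's own angle was not read; it may be slightly less because of play in the jaws.
- **Final state:** The last pictures show the wrench lying flat around the nut. The worm-to-bolt distance was about 27–31 mm against a nominal 32 mm, which puts the wrench origin within about 5 mm of the bolt. The gripper was clear and the wrist force was about 0.
- **Bystanders:** I did not measure the bystanders again at the end. No path came near them, and no unexpected contact force showed up.

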